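# Fetch the grill clamp from the skewer box

### The arm

A 6-joint arm with a two-finger parallel gripper is mounted at the origin on the work surface. World frame = base frame: x ahead of the robot, y to its left, z up, the work surface at z = 0. Lengths are in m, angles in rad, forces in N, time in s.
With the tool pointing down it reaches from about 0.225 to 0.875 m from the base axis. Payload 3.4 kg.
Tool frame: the origin (TCP) lies on the front face of the gripper's body, between the roots of the fingers; the fingertips stand 73 mm ahead of it and the grasp point (between the pads) lies 54 mm ahead of it; y points along the fingers, z is the direction in which the jaws open and shut, and the axes are right-handed (so a half turn about y gives the same grasp; the last joint's range is limited). The gripper opens to 85 mm and grips with 20 to 120 N. Pads are 22 mm wide; open, the fingers measure 114 mm over their backs; the gripper's body (76 mm by 85 mm) begins 54 mm behind the grasp point. The pads swing forward as they close: fully open they stand 13 mm farther back than shut.
Start: joints at [-1.226, 0.276, 1.505, -0, 1.361, -0.121], TCP at [0.258, -0.514, 0.304] pointing down, gripper open.
Joint ranges: [-2.89, 2.89], [-0.75, 2.08], [0.22, 2.7], [-1.18, 4.32], [0.11, 2.71], [-2.7, 2.7]. Speed limits (rad/s): [2.57, 2.57, 3.14, 3.14, 3.14, 3.14].

### API

Orientations are given as a rotation vector (axis times angle).
In Python, from cell import r gives the robot as it stands. The module is installed in compiled form; this text tells all that it offers. Calls block until the motion is done:
- r.goto(position, orientation): joint-space move of the TCP to a pose.
- r.movel(position, vel=0.15, rot=None, threshold=None): straight line of the TCP; rot=None keeps the orientation; vel is the mean speed in m/s. With threshold (N) it stops when the force on the tool has changed by that much, and returns True; else False.
- r.move_joints(angles): joint-space move.
- r.grip(opening): finger opening in m; the grip force is fixed at half the most; returns when the fingers have stopped.
- r.hold(seconds).
- r.ik(position, orientation): joint angles nearest the present ones, or None.
- r.get_obs(): the state.
- r.camera(name): name is "scene" or "top" or "wrist"; returns a dict with "frame" (400x640x3 uint8, red, green, blue), "vfov" (degrees; the focal length in pixels is half the picture's height over the tangent of half this angle, whatever the lens; pixels are square), "cx", "cy" (the principal point, pixels), "extrinsics" (4x4, takes a point from camera to world coordinates); the wrist camera has in their place "hand_eye" (4x4, takes a point from camera to tool coordinates, whose origin is the TCP and whose axes are the tool frame's). Camera axes: x right, y down, z forward; pixel columns grow to the right and rows downward; lengths in m; the calibration is good to about 2 mm. The wrist camera is an equidistant fisheye: a pixel r from the principal point sees the ray r / f radians off the axis. A picture is of the moment at which its call begins: read the wrist's pose just before it. There is no depth.
A pose or a line that the arm cannot do raises r.Unreachable and nothing moves.
- r.hand_in(): hands the job in, once; it reports no verdict.
Trained networks look in a picture, given as the dict that the camera call returned (one of the last four; its "shot" number tells which), for a name from the list of things; names that differ only in an ending like _2 or _b are one class to them, and where a whole thing is asked for, a point or a joint stands for the part that bears it (a point fixed in the world has none). Each returns a list of dicts, best first, with "score" (0 to 1); they miss things now and then, are a little off and sometimes report something else, mostly with a low value. They report only what shows in the picture. A call takes as long as a camera call. They do not tell look-alikes from the thing itself.
- r.cut_out(picture, query): "pixels" (400x640 bool, what is visible of it) and "rect" ([centre column, centre row, width, height] in pixels, round what is visible of it).
The state is a dict: "time_s": time; "joint_positions": joint angles; "qvel": joint speeds; "tau": joint torques, N m; "tcp_pos": TCP position; "ee_rot": TCP orientation; "wrist_force": force on the tool from outside, world axes, zero at the start; "ft_torque": the same for the moment, N m; "finger_gap": finger opening in m.
Only numpy, scipy, OpenCV 4.12 (cv2) and the standard library are available. Lean on these libraries where they do the work, as an engineer would, in place of code of your own. Each camera call takes 0.05 s, during which the arm holds its last target.

### The job

Open the wooden skewer box: lift the handle end of its sliding lid over the stop lip, slide the lid clear of the grooves, and lay it flat, handle up, on the middle of the wooden cutting board. Then take the grill clamp out of the box and set it down flat, clip up, inside the steel tray, letting go of it there. Set both down rather than drop them, and leave the other things on the shelf where they are.

Things in the scene. Friction and masses are not known exactly. Their poses are not given: they have to be found in the camera images.
- skewer_box: Fixed wooden box, 220 mm long (x), 140 wide (y), 67 high; origin at the centre of its underside, z up. Inner floor 8 mm above the origin; clear inside 205 by 108 mm (x by y). The lid lies on ledges along both long sides, tops 50 mm above the origin, between an end wall (inner face x = +101) and the stop lip at the -x end. It comes out along the box's -x (see box_lip, box_rails).
- box_lip (a point): Middle of the top of the box's stop lip, at x = -107 mm, 56 mm above the box's origin. The lip is 6 mm thick (x -110 to -104), full width, and stands 6 mm above the ledges, so it blocks the lid. Tilt the lid's -x end up about 9 mm here (11 at most), then draw the lid along -x, keeping it above the lip.
- box_rails (a point): Box centre line between the two groove rails, at x = +60 mm, 61 mm high. The rails hold down the lid's long edges over x = +10 to +110 mm, |y| over 54 mm; underside 61 mm, top 67 mm above the box's origin. They leave the 6 mm lid 5 mm of free height: its -x end can be tilted up about 0.05 rad, but it cannot be lifted straight out. The lid is free of them after 92 mm of travel.
- box_lid: Loose pine sliding lid, 200 mm long (x), 120 wide (y), 6 thick, about 0.14 kg; origin at the centre of its underside, z up. Starts closed, axes along the box's, its origin on the box's centre line 50 mm above the box's origin, with 2 to 3 mm of play all round. Handle near its -x end (lid_handle).
- lid_handle (a point): Centre of the lid's handle, an upright block 14 mm thick (lid x), 60 wide (lid y), rising 36 mm above the lid's upper face. The point is 60 mm to -x of the lid's origin, 26 mm above its underside, 16 mm below the block's top. Pinch it across its 14 mm from above.
- lid_front (a point): Middle of the lower edge of the lid's -x end (the end that must pass over the stop lip), 100 mm to -x of the lid's origin.
- grill_clamp: Aluminium grill clamp with two folded skewers, loose, on the box floor under the lid, within 30 mm (box x) and 10 mm (box y) of its centre, turned at most 0.2 rad. Base 130 (x) by 34 (y) by 8 mm; spring clip on its middle 50 (x) by 20 (y), top 36 mm above the underside. Origin: centre of underside. About 0.16 kg. Pinch the clip across 20 mm; open at most 60 mm in the box.
- board: Fixed wooden cutting board, 220 mm (x) by 180 mm (y), 18 mm thick; origin at the centre of its underside. Its place and the tray's may be exchanged.
- tray: Fixed shallow stainless steel tray, 190 mm (x) by 130 mm (y), 22 mm high, walls and floor 4 mm thick, open above; origin at the centre of its underside.
- ramekin: Bystander, loose: white ceramic ramekin, round, 84 mm across, 45 high; origin at its underside or middle of its footprint. Not to be disturbed.
- shaker: Bystander, loose: plastic spice shaker with flip-top lid, upright, 48 mm across, about 96 high; origin at its underside or middle of its footprint. Not to be disturbed.
- tongs: Bystander, loose: stainless tongs lying flat, 270 mm long, 12 high; origin at its underside or middle of its footprint. Not to be disturbed.
- brush: Bystander, loose: black silicone basting brush lying flat, 200 mm long, 14 high; origin at its underside or middle of its footprint. Not to be disturbed.
- salt_jar: Bystander, loose: glass jar, upright, 60 mm across, 90 high; origin at its underside or middle of its footprint. Not to be disturbed.
- mill: Bystander, loose: turned wooden pepper mill, upright, 54 mm across, 125 high; origin at its underside or middle of its footprint. Not to be disturbed.
There are look-alikes about, which are no part of the job. Of the things like the box_lid, leave any that is pink; of the rest the smaller one is meant.

How it is judged:
By the outcome, as a careful person would: the job done as asked, in the order asked, and still so for the second after the job is handed in, with the robot touching nothing.
It also fails if it takes over 66 s, if anything falls off the work surface, if the arm or the gripper's body presses on something with over 40 N, if the wrist force passes 120 N, or if a joint passes its speed limit or range.

## Working session

There is one attempt and no reset: what is moved stays moved. The work goes in short steps, each a Python script; the robot and the scene stay as the last script left them, time stands still between calls to the robot, and variables do not carry over. Pictures are saved under pics/ and viewed, and the job is handed in when it is done.

```bash
mkdir -p pics
python3 - <<'E'
from cell import r
import cv2,numpy as np
o=r.get_obs();print(o)
for n in("scene","top","wrist"):
    c=r.camera(n);cv2.imwrite(f"pics/{n}0.png",c["frame"][:,:,::-1])
    print(n,{k:(np.round(v,4).tolist() if k!='shot' else v) for k,v in c.items() if k!="frame"})
E
```

```text
{'time_s': 0.0, 'joint_positions': array([-1.22599562e+00,  2.76599255e-01,  1.50614162e+00,  7.80655524e-06,
        1.36070622e+00, -1.21004379e-01]), 'qvel': array([-1.28877774e-03, -6.87811284e-04,  9.98185767e-04,  5.27385532e-04,
       -3.09780508e-04,  7.59895591e-05]), 'tau': array([-2.66082010e-03, -4.16777444e+01, -2.45810223e+01, -3.89056540e-04,
        1.10517890e-02, -2.57092395e-06]), 'tcp_pos': array([ 0.25811521, -0.51336205,  0.30303378]), 'ee_rot': array([-0.46566344,  1.96412727, -1.96040907]), 'wrist_force': array([ 0.10076944, -0.23796786, -0.74700697]), 'ft_torque': array([-0.01230498, -0.04859344,  0.04225188]), 'finger_gap': 0.08547745785540868}
scene {'vfov': 52.8503, 'cx': 322.2528, 'cy': 190.7645, 'extrinsics': [[0.5958, 0.4845, -0.6405, 1.338], [0.803, -0.3706, 0.4667, -0.4403], [-0.0113, -0.7924, -0.6098, 0.8751], [0.0, 0.0, 0.0, 1.0]], 'shot': 1}
top {'vfov': 54.2183, 'cx': 312.4089, 'cy': 192.9757, 'extrinsics': [[0.0143, -0.9945, 0.1037, 0.3995], [-0.9998, -0.0153, -0.0084, 0.1728], [0.0099, -0.1035, -0.9946, 1.3734], [0.0, 0.0, 0.0, 1.0]], 'shot': 2}
wrist {'vfov': 65.7065, 'cx': 317.4134, 'cy': 199.0927, 'hand_eye': [[0.0005, 0.9591, 0.2832, -0.072], [-0.0002, -0.2832, 0.9591, -0.0701], [1.0, -0.0005, 0.0, -0.0004], [0.0, 0.0, 0.0, 1.0]], 'shot': 3}
```

View pics/scene0.png

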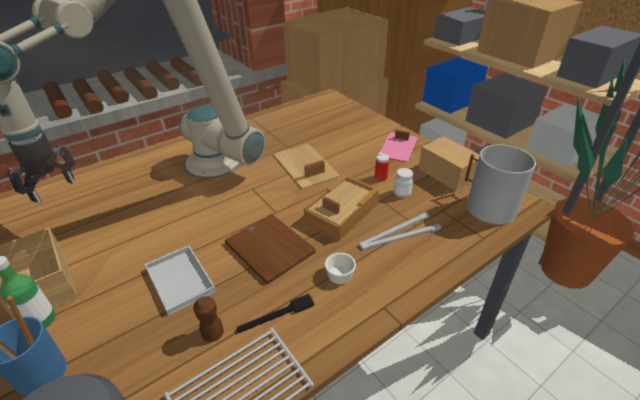

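View pics/top0.png

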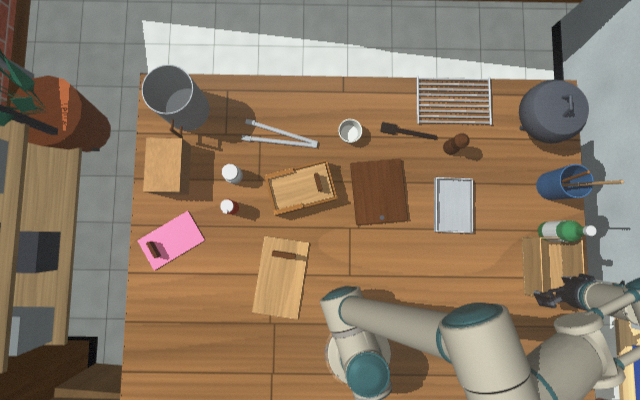

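View pics/wrist0.png

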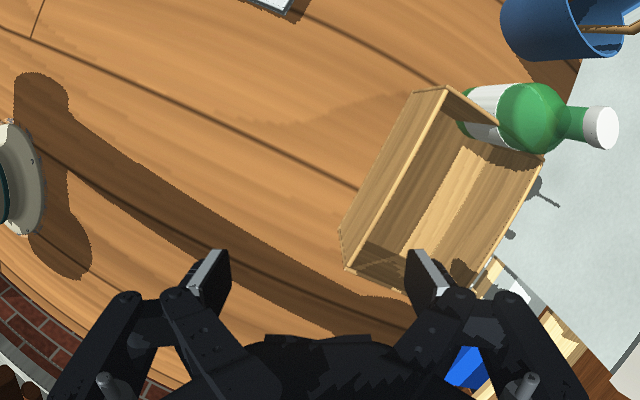

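```bash
cat > h.py <<'E'
from cell import r
import cv2,numpy as np
from scipy.spatial.transform import Rotation as R
def f(c): return 200/np.tan(np.radians(c["vfov"])/2)
def pose(o=None):
    o=o or r.get_obs(); T=np.eye(4);T[:3,:3]=R.from_rotvec(o["ee_rot"]).as_matrix();T[:3,3]=o["tcp_pos"];return T
def shot(n,save=None):
    T=pose();c=r.camera(n)
    c["E"]=T@c["hand_eye"] if n=="wrist" else np.array(c["extrinsics"]);c["fish"]=n=="wrist"
    if save: cv2.imwrite(f"pics/{save}.png",c["frame"][:,:,::-1])
    return c
def ray(c,uv):
    d=np.array([uv[0]-c["cx"],uv[1]-c["cy"]])/f(c)
    if c["fish"]:
        th=np.hypot(*d);k=np.sinc(th/np.pi);v=np.array([d[0]*k,d[1]*k,np.cos(th)])
    else: v=np.array([*d,1.])
    v=c["E"][:3,:3]@v;return c["E"][:3,3],v/np.linalg.norm(v)
def atz(c,uv,z):
    o,v=ray(c,uv);return o+v*(z-o[2])/v[2]
def proj(c,P):
    p=c["E"][:3,:3].T@(np.asarray(P,float)-c["E"][:3,3])
    if c["fish"]:
        q=np.hypot(p[0],p[1]);th=np.arctan2(q,p[2]);return np.array([c["cx"],c["cy"]])+f(c)*th*p[:2]/max(q,1e-9)
    return np.array([c["cx"],c["cy"]])+f(c)*p[:2]/p[2]
def tri(obs):
    A=np.zeros((3,3));b=np.zeros(3)
    for c,uv in obs:
        o,v=ray(c,uv);M=np.eye(3)-np.outer(v,v);A+=M;b+=M@o
    return np.linalg.solve(A,b)
def rot(yaw,tilt=0):
    # tool y down, tool z along horizontal yaw; tilt about the horizontal axis perpendicular
    z=np.array([np.cos(yaw),np.sin(yaw),0]);y=np.array([0,0,-1.]);x=np.cross(y,z)
    M=np.stack([x,y,z],1)
    ax=np.cross([0,0,1],z)
    return (R.from_rotvec(ax*tilt)*R.from_matrix(M)).as_rotvec()
E
python3 - <<'E'
from h import *
t=shot("top");s=shot("scene")
for c,n in((t,"top"),(s,"scene")):
  for q in("skewer_box","box_lid","board","tray","lid_handle"):
    for d in r.cut_out(c,q)[:4]:
        m=d["pixels"].astype(np.uint8);k=cv2.findContours(m,0,1)[0]
        k=max(k,key=cv2.contourArea)if k else None
        rr=cv2.minAreaRect(k) if k is not None else 0
        print(n,q,round(d["score"],2),np.round(d["rect"]),np.round(cv2.boxPoints(rr)).tolist(), [np.round(atz(t,rr[0],z)[:2],3) for z in(0.02,.06)] if n=="top" else "")
im=cv2.resize(t["frame"][130:260,240:500][:,:,::-1],None,fx=3,fy=3,interpolation=2);cv2.imwrite("pics/topz.png",im)
for yaw in(1.83,1.83-np.pi):print(r.ik([.33,.17,.3],rot(yaw)))
print(r.get_obs()["time_s"])
E
```

```text
top skewer_box 0.55 [301. 186.  71.  56.] [[264.0, 174.0], [326.0, 158.0], [337.0, 200.0], [275.0, 216.0]] [array([0.561, 0.203]), array([0.556, 0.202])]
top box_lid 0.69 [302. 184.  65.  47.] [[267.0, 178.0], [324.0, 162.0], [334.0, 196.0], [277.0, 212.0]] [array([0.561, 0.204]), array([0.556, 0.203])]
top box_lid 0.63 [280. 277.  58.  84.] [[251.0, 312.0], [263.0, 234.0], [310.0, 242.0], [297.0, 320.0]] [array([0.251, 0.267]), array([0.256, 0.264])]
top box_lid 0.57 [173. 238.  70.  52.] [[137.0, 239.0], [188.0, 210.0], [205.0, 240.0], [153.0, 269.0]] [array([0.372, 0.645]), array([0.373, 0.631])]
top tray 0.89 [453. 207.  44.  53.] [[434.0, 177.0], [473.0, 177.0], [473.0, 232.0], [434.0, 232.0]] [array([ 0.508, -0.331]), array([ 0.505, -0.316])]
top lid_handle 0.84 [300. 185.  62.  44.] [[266.0, 176.0], [324.0, 161.0], [333.0, 197.0], [275.0, 211.0]] [array([0.563, 0.206]), array([0.558, 0.205])]
top lid_handle 0.73 [169. 239.  65.  57.] [[137.0, 240.0], [187.0, 210.0], [205.0, 239.0], [154.0, 269.0]] [array([0.372, 0.645]), array([0.373, 0.631])]
top lid_handle 0.56 [281. 279.  5
[... 694 characters left out ...]
[[143.0, 264.0], [191.0, 240.0], [216.0, 290.0], [168.0, 314.0]] 
scene tray 0.31 [208. 318.  29.  45.] [[190.0, 299.0], [213.0, 292.0], [226.0, 338.0], [203.0, 345.0]] 
scene lid_handle 0.9 [341. 201.  58.  45.] [[310.0, 209.0], [349.0, 170.0], [371.0, 192.0], [332.0, 231.0]] 
scene lid_handle 0.8 [309. 167.  68.  47.] [[273.0, 154.0], [302.0, 131.0], [339.0, 175.0], [310.0, 198.0]] 
scene lid_handle 0.57 [399. 144.  34.  33.] [[380.0, 152.0], [393.0, 125.0], [418.0, 137.0], [405.0, 164.0]] 
[ 2.87634618e-01 -3.72569328e-02  1.88738817e+00 -4.44089210e-16
  1.29146141e+00 -1.54236538e+00]
[ 2.87634618e-01 -3.72569328e-02  1.88738817e+00 -4.44089210e-16
  1.29146141e+00  1.59922727e+00]
0.75
```

View pics/topz.png

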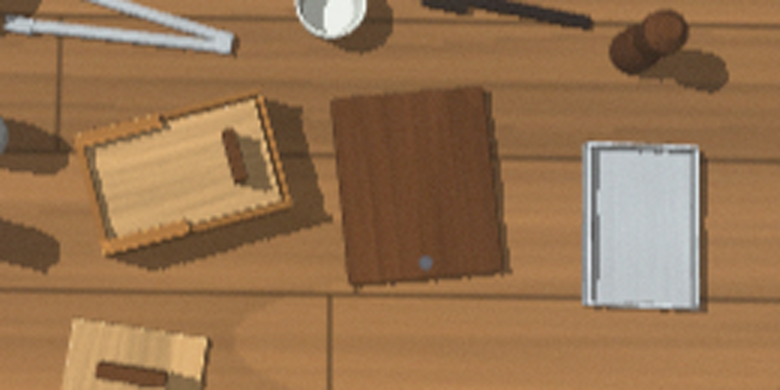

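Run:
```python
from h import *
import pickle
cs={}
for n,p in(("w_tray1",[.50,-.28,.33]),("w_mid1",[.50,-.05,.33]),("w_box1",[.53,.12,.33]),("w_box2",[.50,.24,.33])):
    r.goto(p,rot(1.83));r.hold(.15)
    cs[n]=shot("wrist",n)
    print(n,r.get_obs()["tcp_pos"],r.get_obs()["time_s"])
pickle.dump(cs,open("cs.pkl","wb"))
```

```text
w_tray1 [ 0.49982623 -0.28035957  0.32994905] 2.9667
w_mid1 [ 0.50034317 -0.05136919  0.32984153] 4.0833
w_box1 [0.53005951 0.1183003  0.33007789] 5.0083
w_box2 [0.50048979 0.23872096 0.33002629] 5.7667
```

View pics/w_tray1.png

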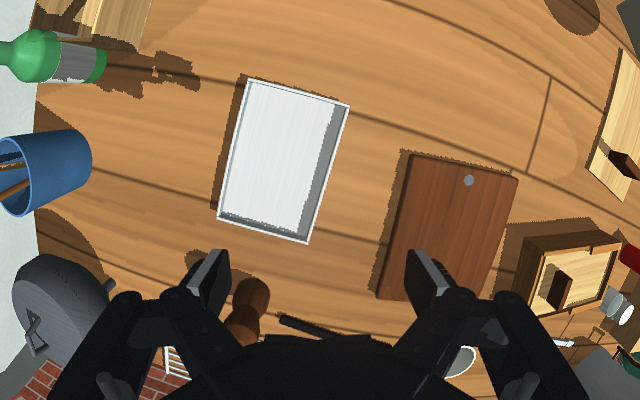

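View pics/w_mid1.png

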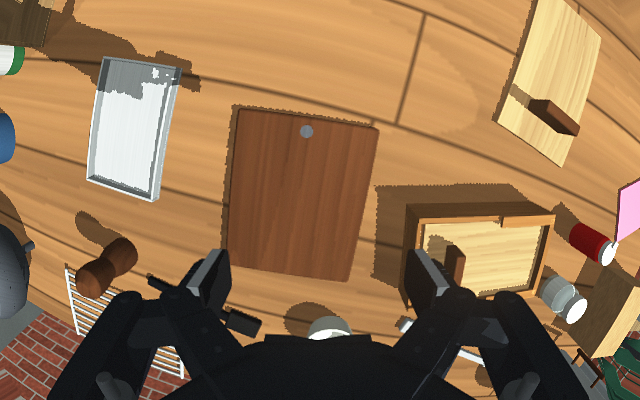

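View pics/w_box1.png

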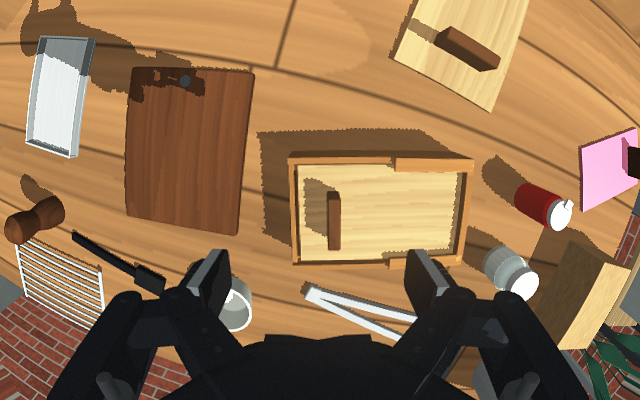

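View pics/w_box2.png

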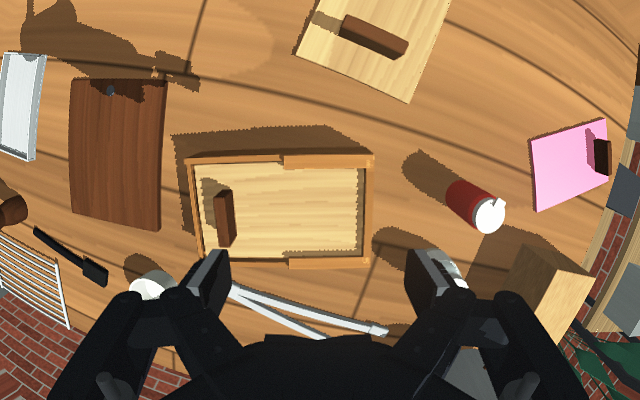

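w_tray1 shows the tray at (218–349, 80–243); w_mid1 shows the board at (225–378, 105–282); w_box1 and w_box2 show the box at (290–472, 152–270) and (188–374, 152–268), with the handle at (333, 220) and (225, 218).

Run:
```python
import cv2
def z(n,x0,y0,w,h,s=4):
    im=cv2.imread(f"pics/{n}.png")[y0:y0+h,x0:x0+w];im=cv2.resize(im,None,fx=s,fy=s,interpolation=cv2.INTER_CUBIC)
    for i in range(0,w,20): cv2.putText(im,str(x0+i),(i*s,10),0,.35,(255,0,0),1);cv2.line(im,(i*s,0),(i*s,im.shape[0]),(255,0,0),1) if 0 else cv2.line(im,(i*s,12),(i*s,18),(255,0,0),1)
    for i in range(20,h,20): cv2.putText(im,str(y0+i),(0,i*s),0,.35,(255,0,0),1);cv2.line(im,(24,i*s),(30,i*s),(255,0,0),1)
    cv2.imwrite(f"pics/z_{n}.png",im)
z("w_box1",280,140,200,140);z("w_box2",180,140,200,140)
z("w_mid1",215,95,180,195,3);z("w_tray1",210,70,150,180,3)
```

```text
(no output)
```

View pics/z_w_box1.png

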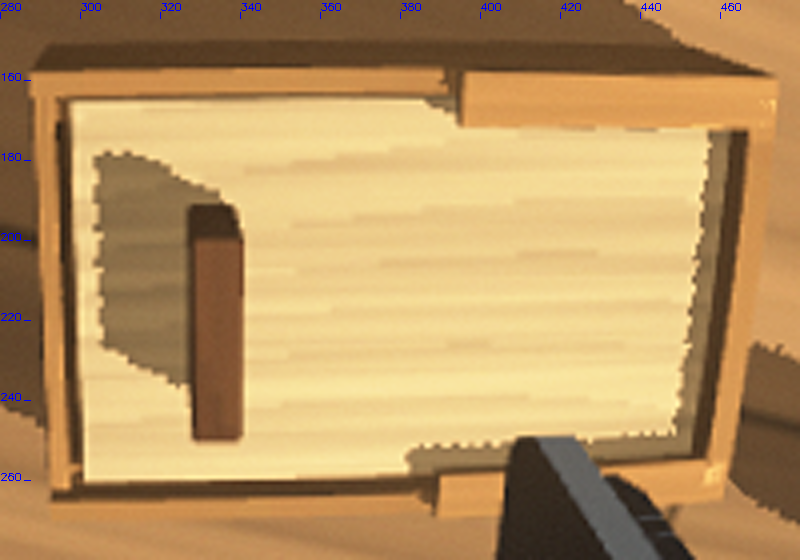

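View pics/z_w_box2.png

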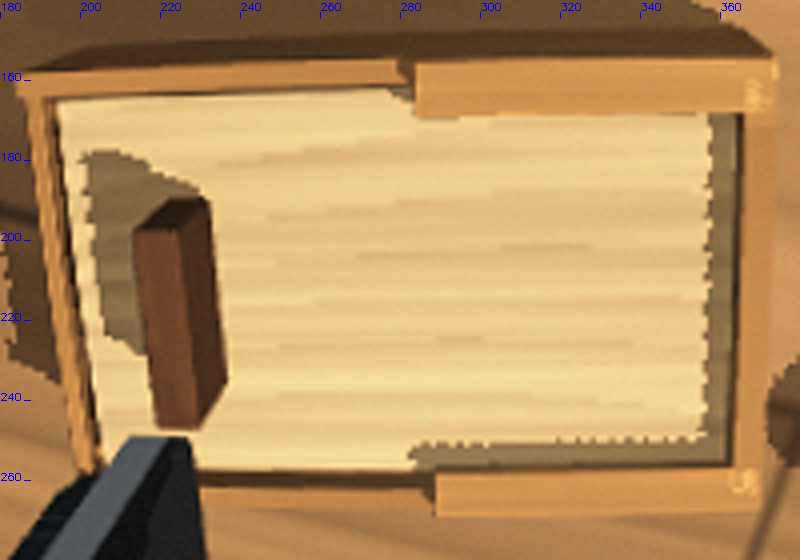

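View pics/z_w_mid1.png

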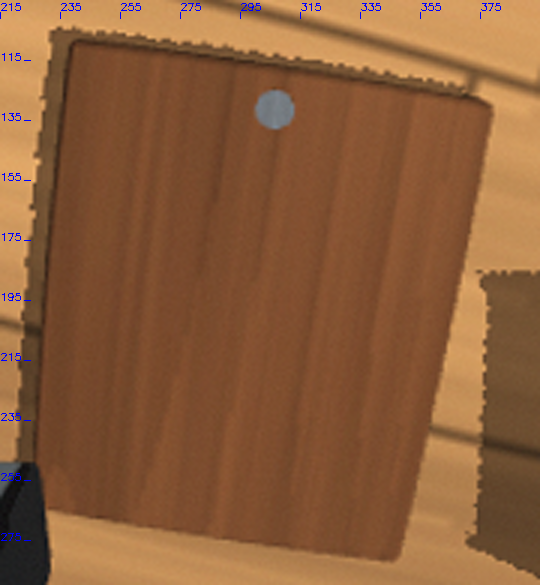

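View pics/z_w_tray1.png

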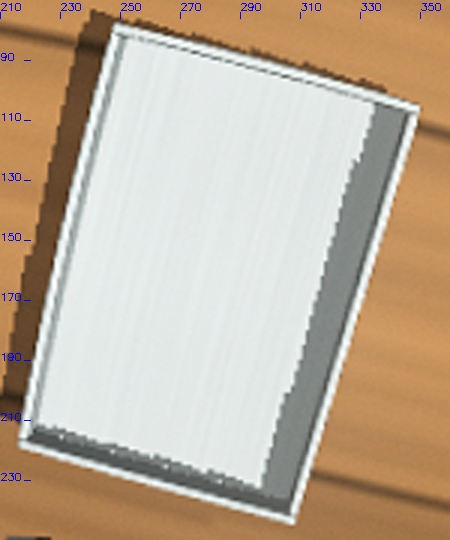

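```bash
cat > fit.py <<'E'
from h import *
import pickle
from scipy.optimize import least_squares
cs=pickle.load(open("cs.pkl","rb"))
def fit(obs,x0,label,fz=False):
    def res(p):
        c,s=np.cos(p[2]),np.sin(p[2]);o=[]
        for n,P,uv in obs:
            W=[p[0]+c*P[0]/1e3-s*P[1]/1e3,p[1]+s*P[0]/1e3+c*P[1]/1e3,p[3]+P[2]/1e3]
            o+=list(proj(cs[n],W)-uv)
        return np.array(o)
    q=least_squares(res,x0,loss="soft_l1",f_scale=1)
    e=res(q.x).reshape(-1,2);print(label,np.round(q.x,4),"err",np.round(np.hypot(*e.T),1));return q.x
B1,B2,M,T="w_box1","w_box2","w_mid1","w_tray1"
if __name__=="__main__":
    hand=[(B1,(-67,30,92),(327.5,199.5)),(B1,(-53,30,92),(340.7,199.2)),(B1,(-67,-30,92),(328.2,250)),(B1,(-53,-30,92),(340.5,250)),
     (B2,(-67,30,92),(213.7,198.7)),(B2,(-53,30,92),(225,198)),(B2,(-67,-30,92),(218.7,247)),(B2,(-53,-30,92),(230,247))]
    box=[(B1,(110,70,67),(474.5,158.7)),(B2,(110,70,67),(374.5,155)),(B1,(10,70,67),(395.7,158)),(B2,(10,70,67),(284,156)),(B1,(10,54,67),(395.5,171.5)),(B2,(10,54,67),(284,169)),
     (B2,(10,-54,67),(289,258)),(B2,(10,-70,67),(289,269)),(B2,(110,-70,67),(369.5,267.5)),(B1,(10,-54,67),(389.2,259)),(B1,(10,-70,67),(389.2,269)),(B1,(110,-70,67),(460,264)),
     (B1,(-110,70,56),(288.7,160)),(B2,(-110,70,56),(184.2,160.5)),(B1,(-110,-70,56),(293,265))]
    fit(hand,[.556,.2,1.83,0],"hand");fit(box,[.556,.2,1.83,0],"box")
    def quad(n,hx,hy,z,pts): # TL,TR,BR,BL in image, board yaw ~0: image up=-x, right=+y
        P=[(-hx,-hy,z),(-hx,hy,z),(hx,hy,z),(hx,-hy,z)];return [(n,a,b) for a,b in zip(P,pts) if b]
    bd=quad(M,110,90,18,[(239,108.3),(379,129),(347.7,281.7),(228.3,264.3)])+quad(B1,110,90,18,[(132,67),(255,72),(239,236),(125,215)])+quad(T,110,90,18,[(408,152),(518,178),None,(376,297)])
    fit(bd,[.57,-.02,0,0],"board")
    tr=quad(T,95,65,22,[(247.7,78.3),(349.3,105.7),(307.7,244),(216.7,217.3)])+quad(M,95,65,22,[(103,57),(182,67),(155,202),(87,180)])
    fit(tr,[.51,-.33,0,0],"tray")
E
python3 fit.py
```

```text
hand [ 0.5579  0.2061  1.8381 -0.0038] err [0.3 0.2 1.1 0.8 1.5 0.9 0.7 1. ]
box [ 0.5578  0.2064  1.8456 -0.002 ] err [0.8 0.8 0.3 0.7 0.9 0.8 0.4 0.4 0.6 0.8 0.8 0.7 2.3 3.  2.9]
board [ 0.5508 -0.0663  0.1062 -0.006 ] err [0.7 0.7 0.9 2.1 1.1 0.6 1.5 3.2 3.6 0.5 1.2]
tray [ 0.5074 -0.3291 -0.0202 -0.0056] err [0.3 0.4 0.4 1.  1.5 4.5 1.  0.8]
```

```bash
cat >> h.py <<'E'
BOX=np.array([.5578,.2063,0.]);BY=1.842
def bw(x,y,z): # box mm -> world
    c,s=np.cos(BY),np.sin(BY);return BOX+np.array([c*x-s*y,s*x+c*y,z])/1e3
def st(l=""):
    o=r.get_obs();print(l,"t",round(o["time_s"],2),"p",np.round(o["tcp_pos"],4),"F",np.round(o["wrist_force"],1),"M",np.round(o["ft_torque"],2),"gap",round(o["finger_gap"],4),"j6",round(o["joint_positions"][5],2))
E
python3 - <<'E'
from h import *
r.grip(.05)
p=bw(-60,0,80);p[2]+=.054
r.goto(p+[0,0,.06],rot(BY));r.hold(.1);st("hover")
shot("wrist","hov1")
E
```

```text
hover t 7.06 p [0.5743 0.1497 0.1959] F [ 0.5 -0.1 -0. ] M [-0.01 -0.06 -0.02] gap 0.0505 j6 -1.71
```

View pics/hov1.png

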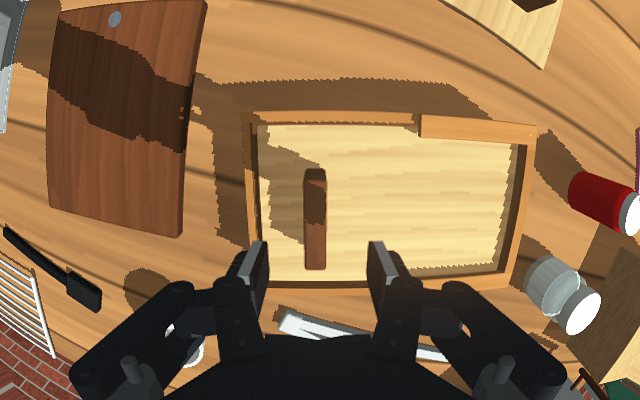

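The handle, at (315, 220), is centred between the fingers (267–370). I'll descend and grip.

Run:
```python
from h import *
p=bw(-60,0,80);p[2]+=.054
print(r.movel(p,vel=.1,threshold=6));st("down")
r.grip(.0);r.hold(.2);st("grip");shot("wrist","grip1")
```

```text
False
down t 7.86 p [0.5743 0.1486 0.1345] F [-0.4  0.3 -1.2] M [-0.01  0.04 -0.01] gap 0.0501 j6 -1.71
grip t 8.47 p [0.5744 0.1485 0.1349] F [-0.4  0.4  6.2] M [-0.1   0.12  0.02] gap 0.0131 j6 -1.71
```

View pics/grip1.png

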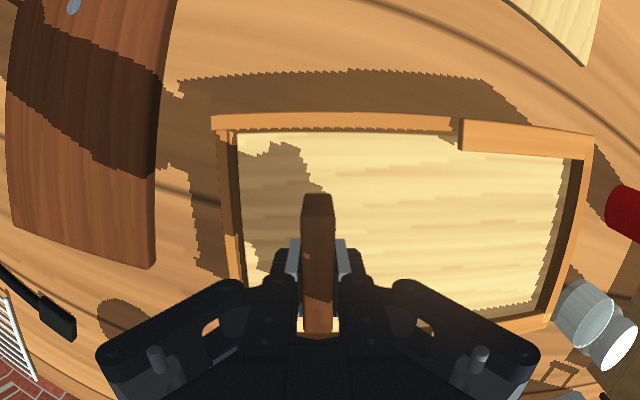

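```bash
cat >> h.py <<'E'
P0=bw(-60,0,80)+[0,0,.054]; R0=R.from_rotvec(rot(BY))
def lidpose(d,h,t):
    piv=bw(100,0,50); ax=np.array([-np.sin(BY),np.cos(BY),0])
    Q=R.from_rotvec(ax*t); u=np.array([np.cos(BY),np.sin(BY),0])
    return piv+Q.apply(P0-piv)-u*d/1e3+[0,0,h/1e3],(Q*R0).as_rotvec()
E
python3 - <<'E'
from h import *
for t in(.015,.03,.046):
    p,q=lidpose(0,.5,t);print(r.movel(p,vel=.03,rot=q,threshold=25));st(t)
r.hold(.1);st();shot("wrist","tilt1");shot("scene","tilt1s")
E
```

```text
False
0.015 t 8.78 p [0.5739 0.1496 0.1369] F [ 1.5 -2.  -0.3] M [-0.08 -0.19 -0.07] gap 0.013 j6 -1.69
False
0.03 t 9.03 p [0.5735 0.1508 0.1393] F [ 1.8 -2.1  1.3] M [-0.09 -0.25 -0.04] gap 0.0128 j6 -1.67
False
0.046 t 9.28 p [0.5731 0.1522 0.1418] F [ 2.1 -2.7  1.1] M [-0.34 -0.34  0.03] gap 0.0126 j6 -1.65
 t 9.38 p [0.573  0.1521 0.1418] F [ 2.  -3.7  1.4] M [-0.26 -0.34  0.  ] gap 0.0133 j6 -1.65
```

View pics/tilt1.png

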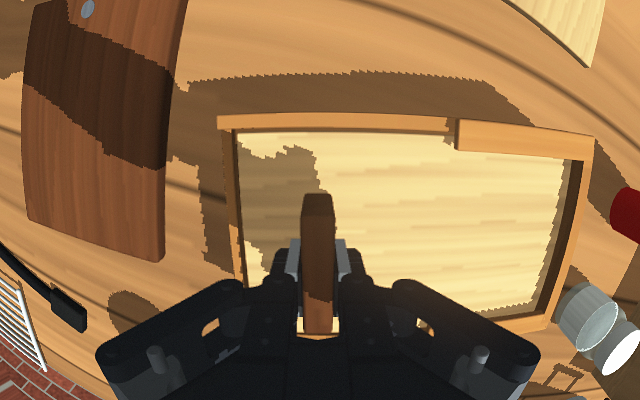

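Run:
```python
from h import *
T=.046
for d in(8,25,45,65,85,100):
    h=max(.5,T*d-1.0)
    p,q=lidpose(d,h,T);hit=r.movel(p,vel=.06,rot=q,threshold=12);st((d,round(h,1),hit))
    if hit: break
shot("wrist","slide1");shot("scene","slide1s")
```

```text
(8, 0.5, False) t 9.77 p [0.5742 0.1444 0.1415] F [ 0.2 -1.3  0.8] M [0.07 0.04 0.05] gap 0.0133 j6 -1.66
(25, 0.5, False) t 10.2 p [0.5797 0.1276 0.1418] F [ 0.4 -0.9  0.7] M [ 0.05 -0.03  0.01] gap 0.0129 j6 -1.69
(45, 1.1, False) t 10.68 p [0.5848 0.1086 0.1422] F [ 0.3 -0.2 -1.6] M [-0.   -0.05 -0.01] gap 0.013 j6 -1.72
(65, 2.0, False) t 11.17 p [0.5903 0.0894 0.1433] F [ 0.4  0.  -1. ] M [-0.02 -0.04  0.04] gap 0.0129 j6 -1.76
(85, 2.9, False) t 11.65 p [0.5956 0.0701 0.1442] F [-0.1  0.5 -0.7] M [-0.02 -0.03 -0.01] gap 0.0132 j6 -1.79
(100, 3.6, False) t 12.05 p [0.5997 0.0557 0.1449] F [ 0.4 -0.1 -2.2] M [0.03 0.04 0.05] gap 0.0134 j6 -1.82
```

View pics/slide1.png

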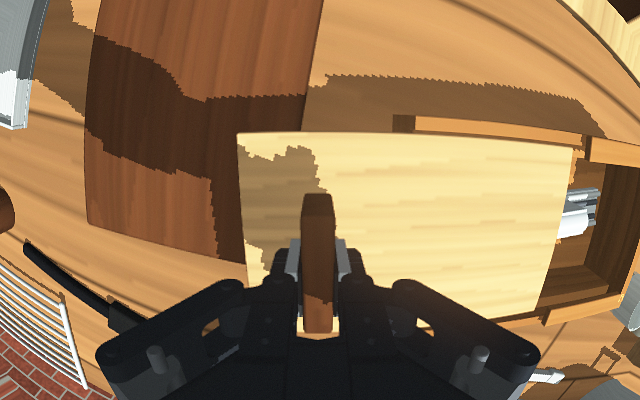

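Run:
```python
from h import *
p,q=lidpose(112,8,.046);r.movel(p,vel=.1,rot=q)
p,q=lidpose(112,100,0);r.movel(p,vel=.15,rot=q);st("up")
y=.106;tp=np.array([.5508-.06*np.cos(y),-.0663-.06*np.sin(y),.104])
print(r.ik(tp+[0,0,.1],rot(y)))
r.goto(tp+[0,0,.1],rot(y));st("over")
r.movel(tp+[0,0,.03],vel=.12);r.hold(.1)
shot("wrist","pl1");shot("top","pl1t");st()
```

```text
up t 13.14 p [0.6032 0.0407 0.2333] F [-0.2 -0.4 -1.8] M [-0.02 -0.05  0.06] gap 0.0132 j6 -1.89
[-0.28709656  0.23943638  1.82475164  0.          1.07740464 -0.39309656]
over t 14.48 p [ 0.4913 -0.0724  0.2037] F [ 0.4 -0.9 -0.9] M [-0.01  0.08  0.04] gap 0.0129 j6 -0.39
 t 15.42 p [ 0.4917 -0.0728  0.1348] F [ 0.9  0.2 -1.3] M [-0.07  0.1   0.01] gap 0.0131 j6 -0.39
```

View pics/pl1.png

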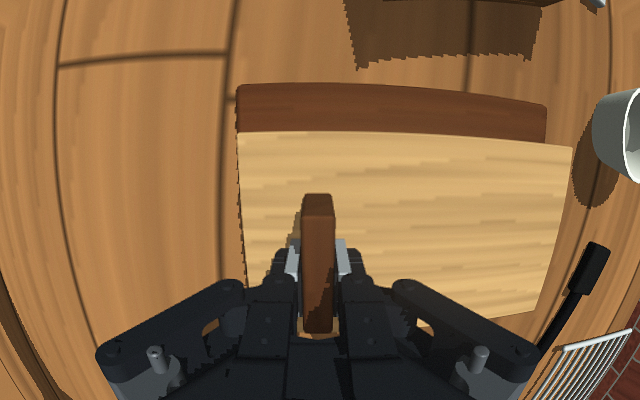

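View pics/pl1t.png

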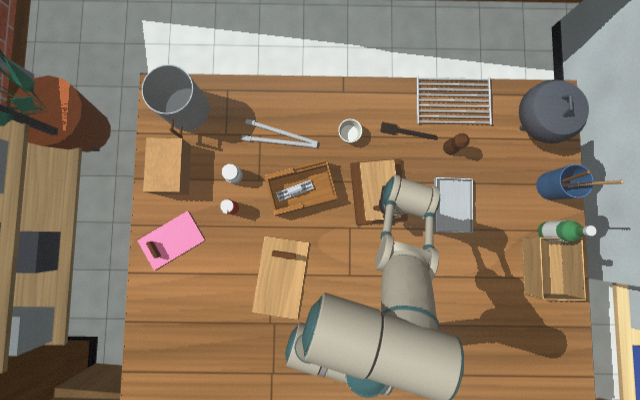

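Both views show the lid parallel to the board and centred over it at a height of about 30 mm. I'll lower it until it touches.

Run:
```python
from h import *
y=.106;tp=np.array([.5508-.06*np.cos(y),-.0663-.06*np.sin(y),.104])
r.movel(tp+[0,0,.006],vel=.08);r.hold(.1);st("6mm")
h=r.movel(tp-[0,0,.010],vel=.02,threshold=3);st(h);r.hold(.1);st()
```

```text
6mm t 15.97 p [ 0.4915 -0.0728  0.1103] F [ 0.4 -0.7 -1. ] M [0.01 0.06 0.04] gap 0.0128 j6 -0.39
True t 16.45 p [ 0.4913 -0.0727  0.1029] F [-0.3  0.7  3.8] M [-0.04  0.06 -0.05] gap 0.0132 j6 -0.39
 t 16.55 p [ 0.4913 -0.0727  0.1028] F [-0.1  0.7  4.9] M [-0.06  0.08 -0.  ] gap 0.0131 j6 -0.39
```

Run:
```python
from h import *
import pickle
r.grip(.045);r.hold(.1);st("rel")
p=r.get_obs()["tcp_pos"];r.movel(p+[0,0,.17],vel=.2)
cs={}
cs["lidpl"]=shot("wrist","lidpl")
for n,x,dy in(("c1",-50,0),("c2",45,0)):
    q=bw(x,-5,0);q[2]=.27;r.goto(q,rot(BY));r.hold(.15);cs[n]=shot("wrist",n)
st();pickle.dump(cs,open("cs2.pkl","wb"))
```

```text
rel t 17.06 p [ 0.4905 -0.0724  0.1021] F [0.8 0.5 0.3] M [ 0.04 -0.    0.  ] gap 0.0449 j6 -0.39
 t 20.16 p [0.551  0.2499 0.2701] F [ 0.3  0.7 -0.6] M [-0.06  0.03 -0.07] gap 0.0448 j6 -1.53
```

View pics/lidpl.png

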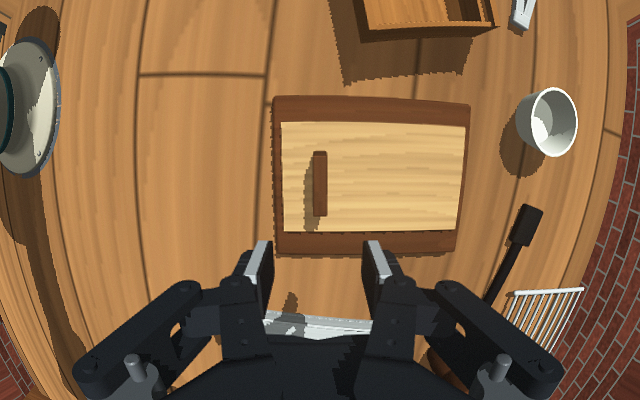

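View pics/c1.png

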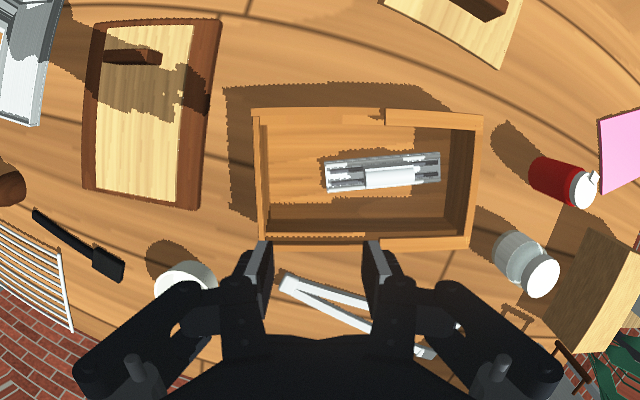

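View pics/c2.png

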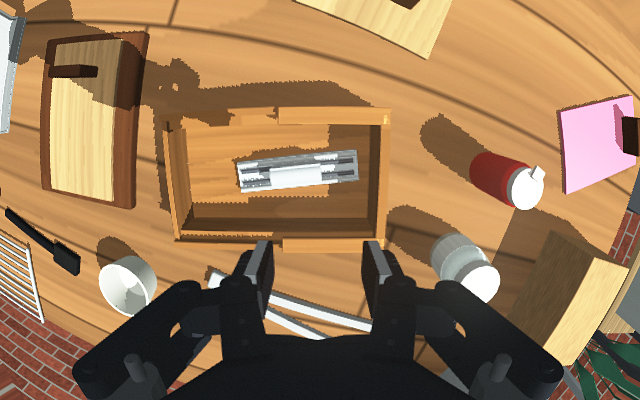

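The lid lies inside the board's outline with even margins. The clamp shows in c1 at (325–440, 150–192), with its clip near (390, 177), and in c2 at (238–358, 150–192).

Run:
```python
import cv2
for n,x0 in(("c1",310),("c2",225)):
    im=cv2.imread(f"pics/{n}.png")[140:210,x0:x0+150];cv2.imwrite(f"pics/z_{n}.png",cv2.resize(im,None,fx=5,fy=5,interpolation=cv2.INTER_CUBIC))
```

```text
(no output)
```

View pics/z_c1.png

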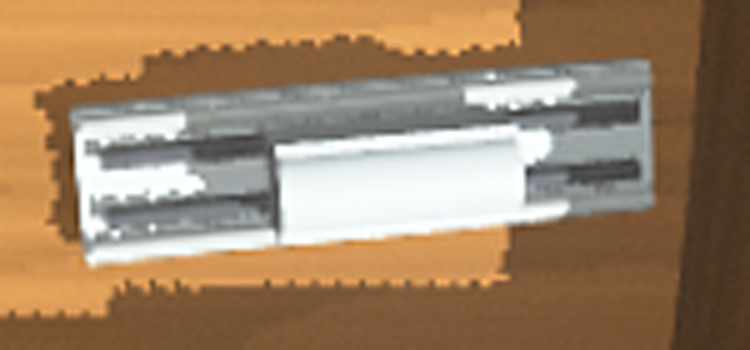

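View pics/z_c2.png

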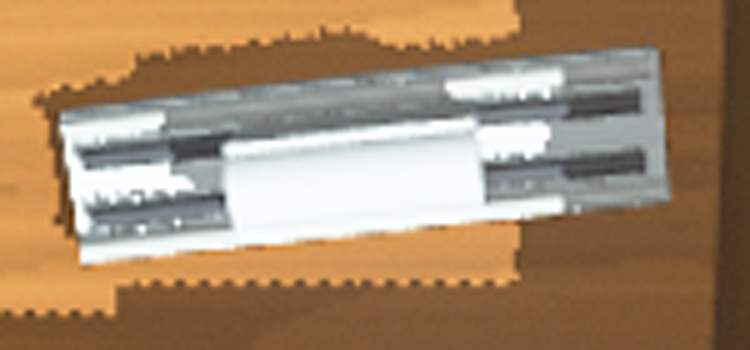

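Run:
```python
import fit,pickle,numpy as np
from h import *
fit.cs=pickle.load(open("cs2.pkl","rb"))
def q(n,hx,hy,z,p): return list(zip([n]*4,[(-hx,hy,z),(hx,hy,z),(hx,-hy,z),(-hx,-hy,z)],p))
b=q("c1",65,17,8,[(324.4,161.6),(440,152),(440.4,181),(328,193)])+q("c2",65,17,8,[(237.4,162.4),(356,149.4),(358.6,179.6),(241.4,192.4)])
c=q("c1",25,10,36,[(365,169.6),(415,165.4),(415.4,181),(365.6,188.6)])+q("c2",25,10,36,[(269.4,168.4),(320.6,163.6),(322.2,180.4),(271.4,189.6)])
for o,l in((b,"base"),(c,"clip"),(b+c,"both")):
    x=fit.fit(o,[.555,.2,1.9,.008],l)
    u=np.array([np.cos(BY),np.sin(BY)]);d=x[:2]-BOX[:2];print("box xy mm",1e3*d@u,1e3*(d@[-u[1],u[0]]),"yaw rel",x[2]-BY)
# lid on board check
```

```text
base [0.5494 0.2277 1.9466 0.0061] err [0.5 0.3 0.2 0.8 0.4 0.7 0.6 0.6]
box xy mm 22.874424832309032 2.3512505827335364 yaw rel 0.10463104620470887
clip [0.5485 0.2272 1.9551 0.0078] err [0.8 1.3 2.6 1.7 0.6 1.2 2.3 1.4]
box xy mm 22.635438356002066 3.3628709382279798 yaw rel 0.11308357602460428
both [0.5491 0.2275 1.9472 0.0067] err [0.4 0.6 0.1 1.  0.7 0.9 0.5 0.4 0.7 1.  3.2 1.5 0.7 0.7 2.9 1.3]
box xy mm 22.7549578739172 2.725671807120113 yaw rel 0.10521830292347101
```

Run:
```python
from h import *
yw=1.948-np.pi/2;c=np.array([.549,.2275,0])
r.grip(.05)
r.goto(c+[0,0,.17],rot(yw));r.hold(.1);st("hover");shot("wrist","ch")
```

```text
hover t 21.77 p [0.5493 0.2276 0.1704] F [ 0.5 -0.2  0.2] M [0.03 0.01 0.03] gap 0.0499 j6 -0.1
```

View pics/ch.png

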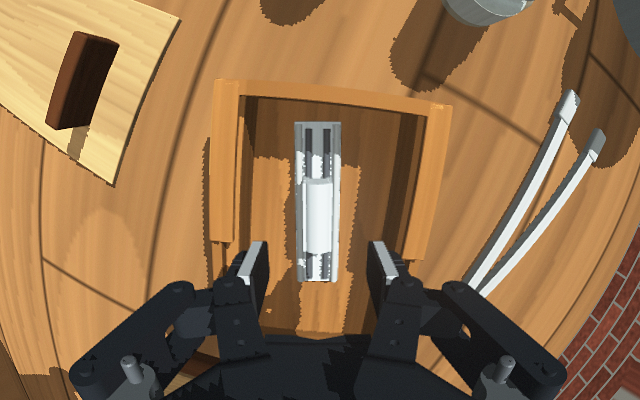

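The clip, at (318, 218), is centred between the fingers and lined up with them. I'll descend, grip and lift.

Run:
```python
from h import *
yw=1.948-np.pi/2;c=np.array([.549,.2275,0])
hit=r.movel(c+[0,0,.096],vel=.1,threshold=6);st(hit)
r.grip(0);r.hold(.2);st("grip")
if .015<r.get_obs()["finger_gap"]<.025:
    r.movel(c+[0,0,.126],vel=.08);r.hold(.1);st("lift");shot("wrist","cl")
```

```text
False t 22.71 p [0.5495 0.2276 0.0965] F [ 0.2  0.4 -0.3] M [ 0.05 -0.01  0.04] gap 0.0498 j6 -0.1
grip t 23.28 p [0.5495 0.2277 0.0969] F [-1.   0.2  6.2] M [-0.03  0.1  -0.05] gap 0.0186 j6 -0.1
lift t 23.91 p [0.5485 0.2273 0.1254] F [-1.  -0.1 -2. ] M [-0.02  0.02 -0.03] gap 0.0188 j6 -0.1
```

View pics/cl.png

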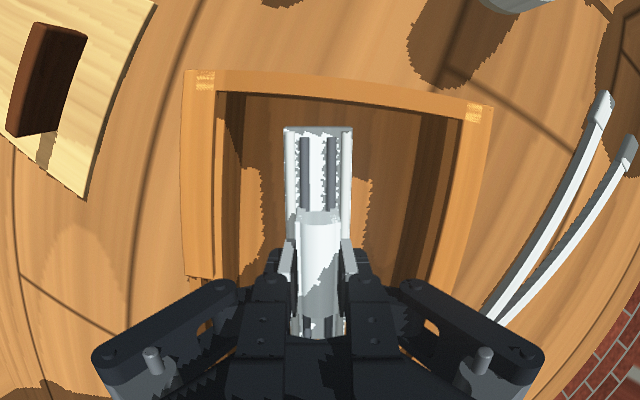

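Run:
```python
from h import *
c=np.array([.549,.2275,0]);y=-.02-np.pi/2
r.movel(c+[0,0,.25],vel=.2)
t=np.array([.5074,-.3291,0])
r.goto(t+[0,0,.25],rot(y));st("over")
r.movel(t+[0,0,.13],vel=.15);r.hold(.1);st();shot("wrist","tp");shot("scene","tps")
```

```text
over t 26.73 p [ 0.5079 -0.3281  0.25  ] F [ 0.3  0.8 -1.1] M [ 0.05 -0.02 -0.03] gap 0.0186 j6 0.9
 t 27.78 p [ 0.5081 -0.3296  0.1313] F [-0.2 -0.3 -1.8] M [-0.   -0.02 -0.08] gap 0.019 j6 0.9
```

View pics/tp.png

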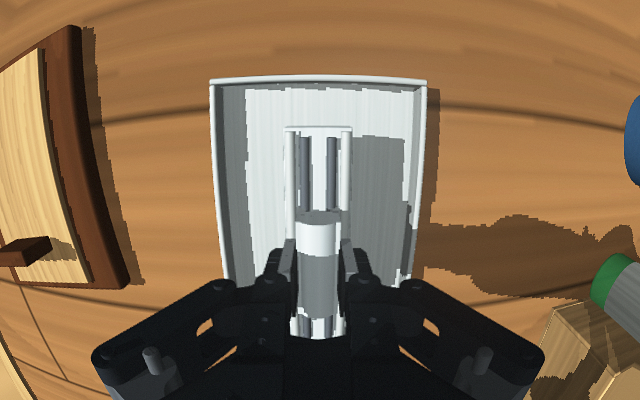

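View pics/tps.png

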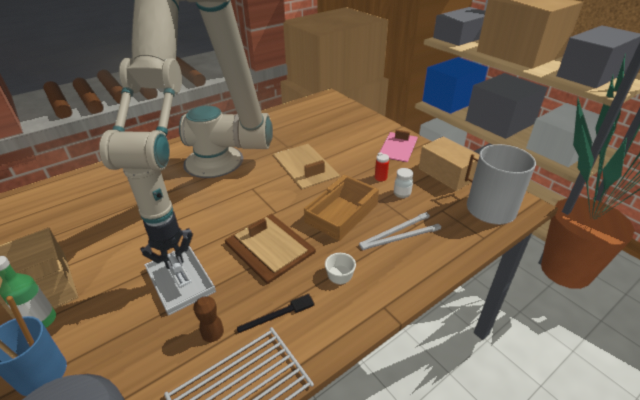

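The clamp, at (318, 130–335), is centred in the tray between walls at columns 215 and 425. I'll lower it until it touches, release, and check.

Run:
```python
from h import *
t=np.array([.5074,-.3291,0])
r.movel(t+[0,0,.099],vel=.1);r.hold(.1);st("near")
h=r.movel(t+[0,0,.084],vel=.02,threshold=3);st(h);r.hold(.1);st()
if h:
    r.grip(.042);r.hold(.1);st("rel")
    p=r.get_obs()["tcp_pos"];r.movel(p+[0,0,.16],vel=.15);r.hold(.3)
    shot("wrist","end_w");shot("scene","end_s");st()
```

```text
near t 28.44 p [ 0.5078 -0.3295  0.0996] F [ 0.7  0.6 -2.2] M [-0.   -0.03 -0.02] gap 0.0184 j6 0.9
True t 28.89 p [ 0.5076 -0.3293  0.093 ] F [0.3 0.1 2.9] M [-0.03  0.02 -0.04] gap 0.0188 j6 0.9
 t 28.99 p [ 0.5076 -0.3292  0.0929] F [-0.7  0.2  4.7] M [-0.05  0.    0.06] gap 0.019 j6 0.9
rel t 29.44 p [ 0.5069 -0.3287  0.0917] F [-1.1  0.2 -0.3] M [ 0.    0.04 -0.  ] gap 0.0421 j6 0.9
 t 31.06 p [ 0.5068 -0.3286  0.2513] F [-0.5  0.1  0.1] M [0.02 0.05 0.03] gap 0.0421 j6 0.9
```

View pics/end_w.png

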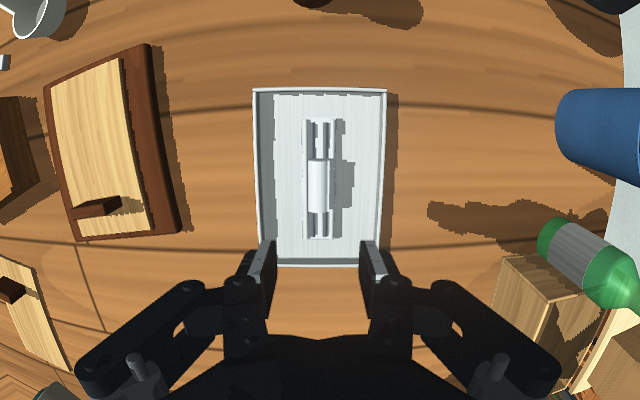

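View pics/end_s.png

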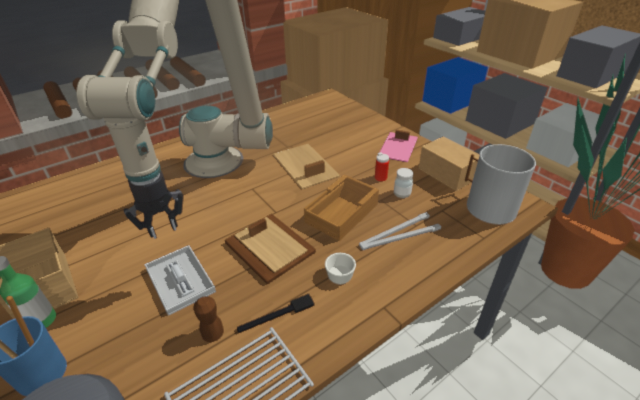

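Run:
```python
import cv2
im=cv2.imread("pics/lidpl.png")[85:265,260:480];cv2.imwrite("pics/z_lp.png",cv2.resize(im,None,fx=3.5,fy=3.3,interpolation=2))
```

```text
(no output)
```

View pics/z_lp.png

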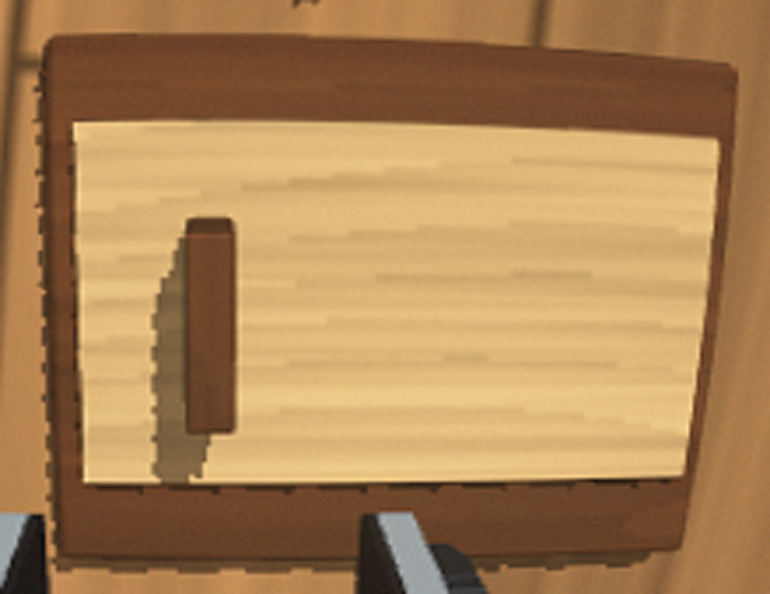

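Run:
```python
import pickle;from h import *
c=pickle.load(open("cs2.pkl","rb"))["lidpl"]
g=lambda p:(260+p[0]/3.5,85+p[1]/3.3)
L=[(74,122),(719,140),(685,479),(85,482)];B=[(43,36),(740,67),(680,549),(55,555)]
for P,z in((L,.024),(B,.018)):
    W=np.array([atz(c,g(p),z)[:2] for p in P]);m=W.mean(0);u=(W[1]+W[2]-W[0]-W[3])
    print(np.round(m,4),np.arctan2(u[1],u[0]),np.linalg.norm(u)/2, np.linalg.norm(W[0]+W[1]-W[2]-W[3])/2)
```

```text
[ 0.5514 -0.0645] 0.10300087108202978 0.19992028914761162 0.1195812926678701
[ 0.5502 -0.0669] 0.09764049131926911 0.2185334817758438 0.17682074103262
```

The lid is within about 3 mm of the board's centre and 0.005 rad of its direction. I'm handing in.

Run:
```python
from h import *
st();print(r.hand_in())
```

```text
t 31.06 p [ 0.5068 -0.3286  0.2513] F [-0.5  0.1  0.1] M [0.02 0.05 0.03] gap 0.0421 j6 0.9
the job is handed in; nothing more can be done
None
```

The box is open, the lid is on the cutting board, the clamp is in the tray, and the job was handed in at 31 s of the 66 s allowed.

- **Lid:** I pinched the handle, tilted the lid 0.046 rad over the stop lip and slid it out, with forces under 4 N. I lowered it onto the board until contact at about 5 N and let go. In the last wrist picture it lies flat, handle up, about 3 mm from the board's centre and within 0.01 rad of its direction.
- **Clamp:** I gripped the clip, lifted it out, lowered it to contact at about 5 N in the tray and let go. The last pictures show it flat, clip up, in the middle of the tray. The gripper is clear of everything.
- **Other things:** The ramekin, shaker, tongs, brush, salt jar, mill and look-alike lids look unmoved in the last scene picture. I judged that by eye and did not measure it.
- **Disagreements:**
  - Heights fitted from the pictures came out 2–6 mm low, and 1–2 mm low for the clamp. The contact heights on the board and in the tray matched the stated sizes to under 1 mm.
  - Each time the fingers closed, the pads pressed down with about 6 N; this had no visible effect.

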